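Slide the collection cup under the nozzle and start the test

TASK

Without gripping or lifting anything, gently push the sliding carriage by its upright tab with the fingertips until the amber cup in it stands centred under the one socket that carries the tall winged nozzle, and leave it standing there. Then start the test: press the start button, the smaller of the two on the white box, fully down and let it go. Do not press start before the cup is in place, never press the larger stop button, and leave the other things on the bench where they are.

Things in the scene. Friction and masses are not known exactly. Their poses are not given: they have to be found in the camera images.
- rail: steel nozzle test rail, fixed: base plate 110 x 435 mm (y -235 to 200); on two end posts a bar 24 mm wide along y, underside 160, top 190 mm above the bench. Origin: on the base's underside, under the bar; x points away from the robot, y along the bar, z up. Four sockets through the bar at x 0, y -70, -10, 50, 110 mm: one carries the nozzle, three flat blanking caps. Below the bar the carriage with the cup slides along y
- carriage: the aluminium sliding carriage, moving only along the rail's y: it starts parked at rail y -170 mm and stops at 140 mm. Origin on the bench under the cradle's centre; axes as the rail's. About 2 N friction, 8 N per m/s damping, no spring: it stays where it is left. It holds the cup in an open round cradle 20 mm deep; an arm reaches from it to the robot's side, ending in the upright push tab
- tab (a point): centre of the top edge of the carriage's upright push tab, 90 mm above the bench: a plate 8 mm thick (rail's y), 40 mm wide (rail's x), 60 mm tall (30 to 90 mm above the bench). It stands 130 mm in front (rail's -x) of the cup's centre, at the same y along the rail; axes as the rail's
- cup: the translucent amber collection cup, 74 mm across the rim, 70 mm at the foot, 85 mm tall, 70 g or so, standing loose in the carriage's cradle; origin at the centre of its foot, 34 mm above the bench; z is the cup's axis
- nozzle: the spray nozzle, the only fitting that stands tall above the bar: a red plastic stem rising 46 mm above the bar's top, with a cross wing 50 x 10 mm, and a short tip below the bar. Origin at the spray tip, on the vertical axis, 135 mm above the bench (16 mm over the cup's rim); axes as the rail's. The other three sockets have flat red caps, 13 mm high
- start (a joint): travel of the start button, in m: 0 released, 0.006 fully down; a spring returns it, fully down takes 5 N
- start_top (a point): centre of the top face of the start button, the smaller (24 mm across) of the two grey round buttons on the white box; pressed straight down
- stop (a joint): travel of the stop button, in m, as for start; not to be pressed
- stop_top (a point): centre of the top face of the stop button, the larger (42 mm across) of the two; the two centres are 70 mm apart and either may be on the left
- box: the white enamel push button box, 90 mm by 150 mm, 60 mm tall, fixed to the bench; origin at the centre of its underside, the buttons lie along its y
- coupler: a chrome quick coupler standing loose, 38 mm across, 62 mm tall; origin at the centre of its underside; a bystander
- wrench: a steel wrench lying loose on the bench, 160 mm long along its x; origin at its underside; a bystander
- spare_cup: a second amber cup of the same size, standing loose on the bench beside the rail; origin at the centre of its underside; a bystander
- cap0: a spare red plastic cap standing loose on the bench, 28 mm across, 22 mm tall; origin at the centre of its underside; a bystander
- cap1: a spare red plastic cap standing loose on the bench, 28 mm across, 22 mm tall; origin at the centre of its underside; a bystander
- cap2: a spare red plastic cap standing loose on the bench, 28 mm across, 22 mm tall; origin at the centre of its underside; a bystander
- cap3: a spare red plastic cap standing loose on the bench, 28 mm across, 22 mm tall; origin at the centre of its underside; a bystander
There are look-alikes about, which are no part of the job. Leave any blue look-alike of the cup alone.

How it is judged:
By the outcome, as a careful person would: the job done as asked, in the order asked, and still so for the second after the job is handed in, with the robot touching nothing.
It also fails if it takes over 58 s, if anything falls off the work surface, if the arm or the gripper's body presses on something with over 40 N, if the wrist force passes 120 N, or if a joint passes its speed limit or range.

ROBOT

A 6-joint arm with a two-finger parallel gripper is mounted at the origin on the work surface. World frame = base frame: x ahead of the robot, y to its left, z up, the work surface at z = 0. Lengths are in mm, angles in rad, forces in N, time in s.
With the tool pointing down it reaches from about 350 to 975 mm from the base axis. Payload 7.1 kg.
Tool frame: the origin (TCP) lies at the very end of the fingers, on their centre line; the grasp point (between the pads) lies 19 mm behind it; x points along the fingers, z is the direction in which the jaws open and shut, and the axes are right-handed (so a half turn about x gives the same grasp; the last joint's range is limited). The gripper opens to 88 mm and grips with 3 to 60 N. Pads are 20 mm wide; open, the fingers measure 115 mm over their backs; the gripper's body (75 mm by 178 mm) begins 61 mm behind the grasp point.
Start: joints at [-1.207, 0.423, 1.63, -0, 1.089, -0.019], TCP at [233.466, -579.74, 222.675] pointing down, gripper open.
Joint ranges: [-3, 3], [-0.9, 2.11], [0.09, 2.58], [-1.31, 4.45], [0.11, 2.69], [-2.54, 2.54]. Speed limits (rad/s): [2.39, 2.39, 3.01, 3.14, 3.14, 3.14].

INTERFACE

Orientations are given as a rotation vector (axis times angle).
In Python, from workcell import * gives the robot as it stands.
- The arm moves only by the shell command python3 -m crank 'ROWS'. ROWS is JSON, a list of rows, each a list of 3 entries, a list of its own where there are three numbers: the shift along the tool's x, y, z in cm, then the turn, a rotation vector about the tool's x, y, z in degrees, then the finger opening in cm, from 0 to 8.78. In form: [[[dx, dy, dz], [rx, ry, rz], claw], ...]. A call has 1 to 5 rows; each row shifts and turns the commanded pose from where the row before left it, along the tool's axes as they then stand; what a row does not reach is not made up. A row lasts 1/8 s, in which the tool goes at most 62.5 mm and 10.7 degrees, less where a joint would pass 70% of its speed; a pose out of reach is approached as far as the arm can. A call with a gripper value outside its range is refused whole. The fingers move at their own pace and stop on an object; the grip force is fixed at half the most. Time passes only in rows, so rows that do not move let the fingers close. It gives the time, the measured TCP pose, the force and the opening at its end, in the units of the state.
- get_obs(): the state, without advancing time (a new reading comes with each control period).
- get_image(name): name is "side" or "top" or "wrist"; returns a dict with "pixels" (384x512x3 uint8, red, green, blue), "mtx" (3x3 intrinsics, pixels), "D" ([k1, k2, p1, p2, k3] as OpenCV has them; the pictures are not rectified), "view" (4x4, takes a point from world to camera coordinates). Camera axes: x right, y down, z forward; pixel columns grow to the right and rows downward; lengths in mm; the calibration is good to about 2 mm. A picture is of the moment at which its call begins. There is no depth.
- close_job(): hands the job in, once; it reports no verdict.
The state is a dict: "t": time; "qpos": joint angles; "qvel": joint speeds; "joint_torque": joint torques, N m; "ee_pos": TCP position; "orientation": TCP orientation; "ft_force": force on the tool from outside, world axes, zero at the start; "moment": the same for the moment, N m; "width": finger opening in mm.
Only numpy, scipy, OpenCV 4.12 (cv2) and the standard library are available. Lean on these libraries where they do the work, as an engineer would, in place of code of your own. Each camera call takes 0.05 s, during which the arm holds its last target.

## Working session

There is one attempt and no reset: what is moved stays moved. The work goes in short steps, Python scripts to look and compute and a shell command to move; the robot and the scene stay as the last step left them, time stands still between calls to the robot, and variables do not carry over. Pictures are saved under pics/ and viewed, and the job is handed in when it is done.

```bash
ls; mkdir -p pics; cat > h.py <<'E'
from workcell import *
import numpy as np, cv2, json
from scipy.spatial.transform import Rotation as R
def snap(name,fn):
    d=get_image(name); cv2.imwrite('pics/%s.png'%fn,np.asarray(d['pixels'])[:,:,::-1])
    json.dump({k:np.asarray(d[k]).tolist() for k in('mtx','D','view')},open('pics/%s.json'%fn,'w'))
def cal(fn):
    d=json.load(open('pics/%s.json'%fn)); return [np.array(d[k]) for k in('mtx','D','view')]
def proj(fn,P):
    m,D,v=cal(fn); rv=cv2.Rodrigues(v[:3,:3])[0]
    return cv2.projectPoints(np.array(P,float).reshape(-1,1,3),rv,v[:3,3],m,D)[0].reshape(-1,2)
def ray(fn,uv):
    m,D,v=cal(fn); u=cv2.undistortPoints(np.array([[uv]],float),m,D)[0,0]
    Rm=v[:3,:3]; return -Rm.T@v[:3,3], Rm.T@np.array([u[0],u[1],1.])
def atz(fn,uv,z):
    c,d=ray(fn,uv); return c+d*(z-c[2])/d[2]
def tri(obs):
    A=np.zeros((3,3));b=np.zeros(3)
    for fn,uv in obs:
        c,d=ray(fn,uv); d=d/np.linalg.norm(d); M=np.eye(3)-np.outer(d,d); A+=M;b+=M@c
    p=np.linalg.solve(A,b); return p,[np.round(proj(f,[p])[0]-u,1) for f,u in obs]
E
python3 - <<'E'
from h import *
for n in('side','top','wrist'): snap(n,n+'0')
for n in('side','top','wrist'):
    c=cal(n+'0'); print(n,(-c[2][:3,:3].T@c[2][:3,3]).round(0),c[2][2,:3].round(2))
o=get_obs();print(o['t'],o['ee_pos'],R.from_rotvec(o['orientation']).as_matrix().round(3),o['width'])
E
```

```text
pics
side [-107.  740.  905.] [ 0.51 -0.56 -0.65]
top [ 387.   56. 1037.] [ 0.13  0.03 -0.99]
wrist [ 310. -549.  384.] [-0.28 -0.11 -0.95]
0.15 [ 233.30255283 -579.34063201  222.06880573] [[-0.     0.928  0.374]
 [ 0.001  0.374 -0.928]
 [-1.     0.    -0.001]] 87.98168320515042
```

View pics/side0.png

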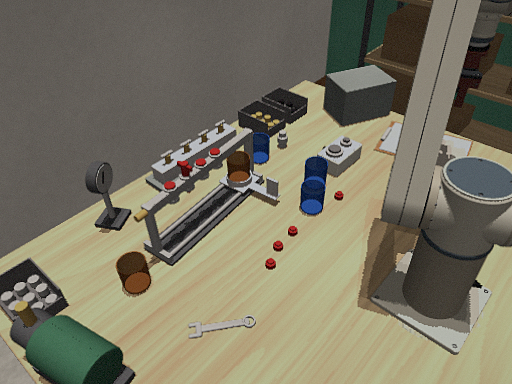

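View pics/top0.png

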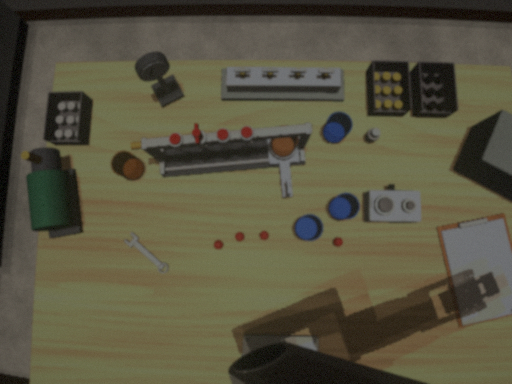

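View pics/wrist0.png

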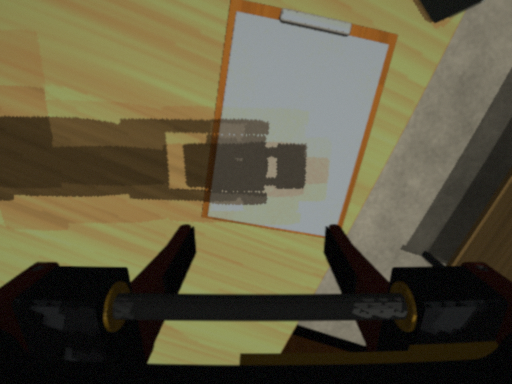

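```bash
python3 - <<'E'
import cv2
a=cv2.imread('pics/top0.png')[110:260,110:440]
b=cv2.imread('pics/side0.png')[110:310,110:370]
a=cv2.convertScaleAbs(a,alpha=1.5)
cv2.imwrite('pics/topz.png',cv2.resize(a[:100,:210],None,fx=3.8,fy=3.8,interpolation=cv2.INTER_CUBIC))
cv2.imwrite('pics/topz2.png',cv2.resize(a[60:,90:],None,fx=3.2,fy=3.2,interpolation=cv2.INTER_CUBIC))
cv2.imwrite('pics/sidez.png',cv2.resize(b,None,fx=3,fy=3,interpolation=cv2.INTER_CUBIC))
E
```

```text
(no output)
```

View pics/topz.png

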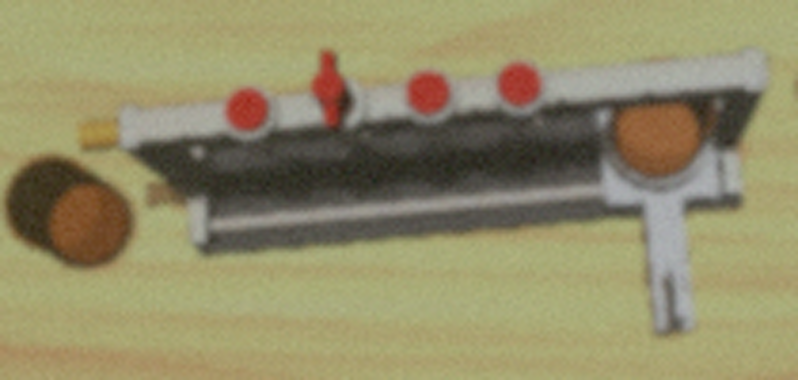

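View pics/topz2.png

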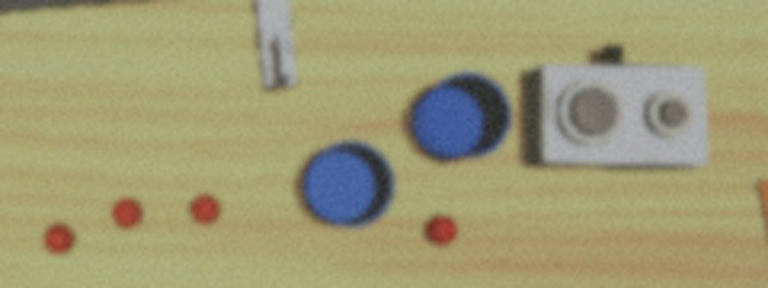

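View pics/sidez.png

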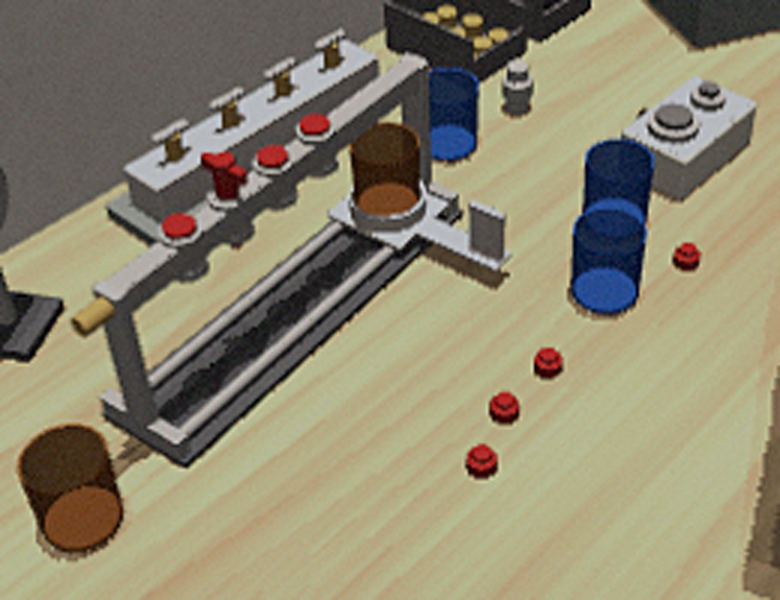

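```bash
python3 - <<'E'
from h import *
T=lambda x,y:('top0',(110+(x+.5)/3.8-.5,110+(y+.5)/3.8-.5))
T2=lambda x,y:('top0',(200+(x+.5)/3.2-.5,170+(y+.5)/3.2-.5))
S=lambda x,y:('side0',(110+(x+.5)/3-.5,110+(y+.5)/3-.5))
for n,o in dict(cap110=[T(247,107),S(179,225)],capm10=[T(428,91),S(271,156)],capm70=[T(519,82),S(314,124)],
  start=[T2(673,113),S(709,90)],stop=[T2(594,111),S(673,119)],noz=[T(327,82),S(224,160)],
  tab=[T2(283,62),S(488,207)],c1=[T2(59,237),S(482,452)],c2=[T2(127,211),S(504,400)],c3=[T2(205,208),S(548,355)],c4=[T2(441,229),S(687,250)]).items():
    p,e=tri(o); print(n,p.round(1),*e)
for n,o in dict(bluA=T2(350,182),bluB=T2(470,110)).items(): print(n,atz(o[0],o[1],0).round(),atz(o[0],o[1],85).round())
# rail fit
from scipy.optimize import least_squares
obs=[((0,110,203),T(247,107)),((0,-10,203),T(428,91)),((0,-70,203),T(519,82)),((0,110,203),S(179,225)),((0,-10,203),S(271,156)),((0,-70,203),S(314,124))]
def W(p,P):
    c,s=np.cos(p[2]),np.sin(p[2]); return [p[0]+c*P[0]-s*P[1],p[1]+s*P[0]+c*P[1],P[2]]
f=lambda p:np.concatenate([proj(o[0],[W(p,P)])[0]-o[1] for P,o in obs])
r=least_squares(f,[600,100,0]);print(r.x,r.fun.round(1))
p=r.x;np.save('rail.npy',p)
for n,P in dict(tab=(-130,-170,90),goal=(-130,50,90),noz=(0,50,236)).items():
    w=W(p,P);print(n,np.round(w,1),proj('top0',[w]),proj('side0',[w]))
# overlay
for fn in('top0','side0'):
    im=cv2.resize(cv2.imread('pics/%s.png'%fn),None,fx=1.5,fy=1.5)
    def line(Ps,col):
        q=proj(fn,[W(p,P) for P in Ps])*1.5
        cv2.polylines(im,[q.astype(int)],True,col,1)
    for y in(-174,-166): line([(-150,y,30),(-110,y,30),(-110,y,90),(-150,y,90)],(0,255,255))
    line([(-12,-235,190),(12,-235,190),(12,200,190),(-12,200,190)],(255,0,255))
    cv2.imwrite('pics/ov_%s.png'%fn,im)
E
```

```text
cap110 [629.5 278.5 201.3] [-0.1 -0.1] [0.1 0. ]
capm10 [641.7 159.8 200.8] [-0.2 -0.3] [0.3 0.1]
capm70 [647.7  99.9 201.4] [-0.1 -0.1] [0.1 0. ]
start [ 481.7 -352.5   76.6] [-0.2 -0.2] [ 0.2 -0. ]
stop [ 483.5 -284.1   72.7] [-0.3 -0.4] [ 0.4 -0. ]
noz [635.3 218.5 234.3] [0.3 0.4] [-0.4 -0.1]
tab [520.8 -10.3  97.2] [-0.7 -0.9] [1.  0.1]
c1 [366.4 184.7  19.2] [-0.1 -0.1] [0.1 0. ]
c2 [391.2 123.6  18.2] [-0.1 -0.2] [0.2 0. ]
c3 [395.1  52.7  19.5] [-0.1 -0.2] [0.2 0. ]
c4 [ 378.7 -161.3   19.7] [-0. -0.] [ 0. -0.]
bluA [421. -82.   0.] [418. -70.  85.]
bluB [ 489. -194.    0.] [ 481. -173.   85.]
[6.39782994e+02 1.69627933e+02 1.02216921e-01] [-0.5  0.1 -0.3 -0.2 -0.1 -0.   0.  -0.2  0.5 -0.5  0.2 -0.3]
tab [527.8 -12.7  90. ] [[288.15766827 185.98731745]] [[272.09485443 179.25478144]]
goal [505.4 206.1  90. ] [[208.4782199  193.04309042]] [[226.23408978 221.98691076]]
noz [634.7 219.4 236. ] [[195.48312421 131.64435716]] [[183.74255626 162.60329024]]
```

View pics/ov_top0.png

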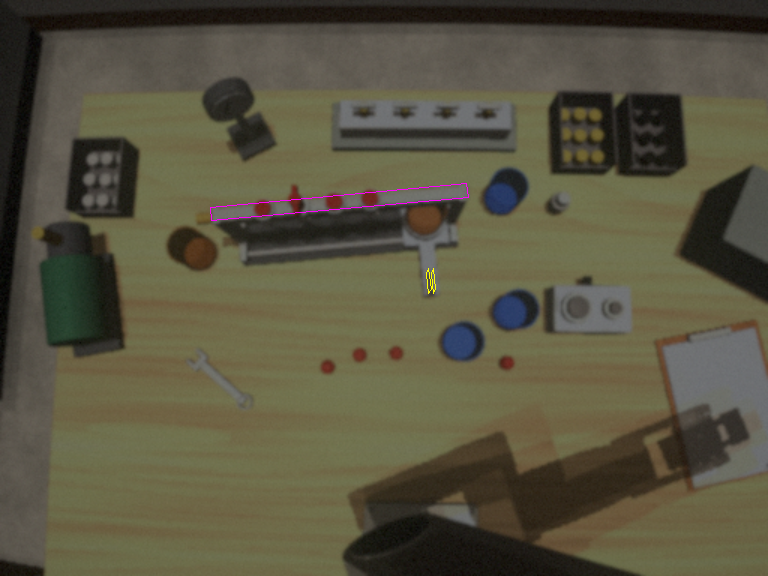

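View pics/ov_side0.png

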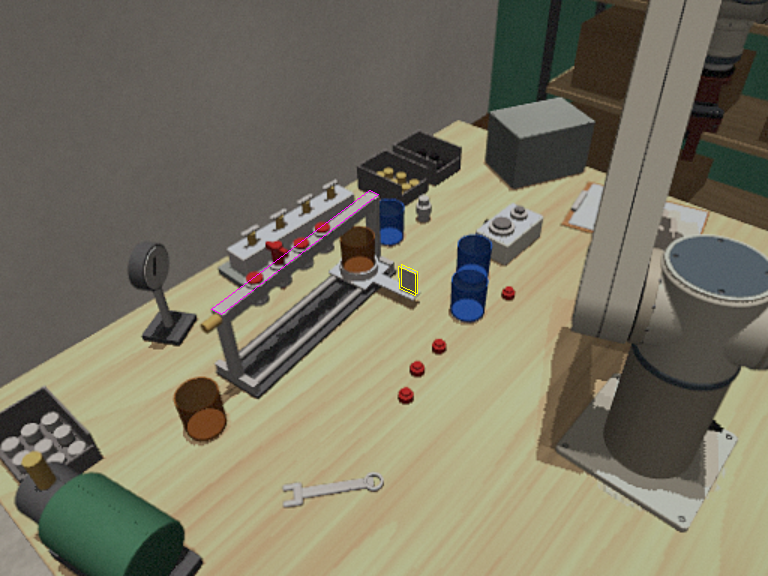

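```bash
cat >> h.py <<'E'
def go(t):
    o=get_obs();M=R.from_rotvec(o['orientation']).as_matrix()
    print('t',round(o['t'],2),'ee',np.round(o['ee_pos'],1),'F',np.round(o['ft_force'],1),'w',round(o['width'],1))
    print('jaw deg',np.degrees(np.arctan2(M[1,2],M[0,2])).round(2),'x',M[:,0].round(3))
    print('shift cm',(M.T@(np.array(t)-o['ee_pos'])/10).round(2))
def W(P):
    p=np.load('rail.npy');c,s=np.cos(p[2]),np.sin(p[2]); return np.array([p[0]+c*P[0]-s*P[1],p[1]+s*P[0]+c*P[1],P[2]])
E
python3 -m crank '[[[0,2,-4],[8,0,0],0],[[0,2,-5],[8,0,0],0]]'
python3 -c "
from h import *
go(W((-130,-225,200)))"
```

```text
t: 0.4
ee_pos: [244.2, -481.0, 222.1]
orientation: [1.137, 1.254, -1.137]
ft_force: [0.1, 0.1, 0.2]
width: 71.3
t 0.4 ee [ 244.2 -481.   222.1] F [0.1 0.1 0.2] w 71.3
jaw deg -84.4 x [-0.  0. -1.]
shift cm [  2.23  32.82 -38.34]
```

```bash

python3 -m crank '[[[0,3.3,-3.8],[0,0,0],0],[[0,3.3,-3.8],[0,0,0],0],[[0,3.3,-3.8],[0,0,0],0],[[0,3.3,-3.8],[0,0,0],0],[[0.2,3.3,-3.8],[0,0,0],0]]'
python3 -m crank '[[[0.3,3.3,-3.8],[0,0,0],0],[[0.3,3.3,-3.8],[0,0,0],0],[[0.3,3.3,-3.8],[0,0,0],0],[[0.3,3.3,-3.8],[0,0,0],0],[[0.3,3.1,-3.8],[0,0,0],0]]'
python3 -c "
from h import *
go(W((-130,-225,62)))
snap('wrist','wrist1');snap('side','side1')"
```

```text
t: 1.02
ee_pos: [389.7, -274.4, 220.8]
orientation: [1.133, 1.256, -1.133]
ft_force: [-0.4, -0.3, -0.7]
width: 21.5
t: 1.65
ee_pos: [532.2, -68.4, 205.5]
orientation: [1.132, 1.256, -1.132]
ft_force: [0.4, -0.1, 0.4]
width: 0.7
t 1.65 ee [532.2 -68.4 205.5] F [ 0.4 -0.1  0.4] w 0.7
jaw deg -84.06 x [-0. -0. -1.]
shift cm [14.35  0.13 -0.08]
```

View pics/wrist1.png

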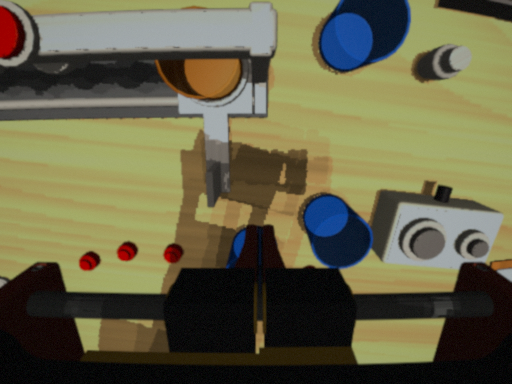

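View pics/side1.png

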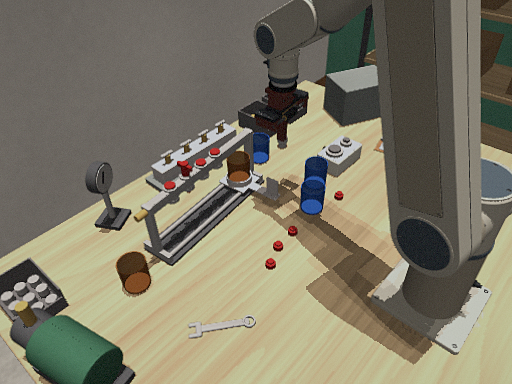

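```bash

python3 -m crank '[[[5,0,0],[0,0,0],0],[[5,0.1,0],[0,0,0],0],[[4.3,0,0],[0,0,0],0],[[0,0,0],[0,0,0],0]]'
python3 - <<'E'
from h import *
go(W((-130,50-17.5,62)))
snap('side','side2');snap('wrist','wrist2');snap('top','top2')
T2=lambda x,y:('top0',(200+(x+.5)/3.2-.5,170+(y+.5)/3.2-.5))
S=lambda x,y:('side0',(110+(x+.5)/3-.5,110+(y+.5)/3-.5))
print(tri([T2(673,113),S(709,90),('wrist1',(478,247))]),tri([T2(594,111),S(673,119),('wrist1',(428,243))]))
print(proj('wrist1',[W((-130,-170,90)),W((0,-10,203))]))
E
```

```text
t: 2.25
ee_pos: [529.4, -70.0, 60.0]
orientation: [1.131, 1.262, -1.137]
ft_force: [0.4, 0.5, 0.9]
width: 0.5
t 2.25 ee [529.4 -70.   60. ] F [0.4 0.5 0.9] w 0.5
jaw deg -84.09 x [-0.007  0.001 -1.   ]
shift cm [ -0.16   0.45 -25.96]
(array([ 482.19323934, -353.38606267,   76.33755695]), [array([ 0.1, -0.4]), array([ 0.2, -0.1]), array([-1. ,  0.1])]) (array([ 482.75341362, -283.86496122,   75.19684527]), [array([-0.1, -0.2]), array([ 0.6, -0.5]), array([-1.9, -1.1])])
[[208.08660912 189.4875765 ]
 [-91.67746075  38.74124205]]
```

View pics/side2.png

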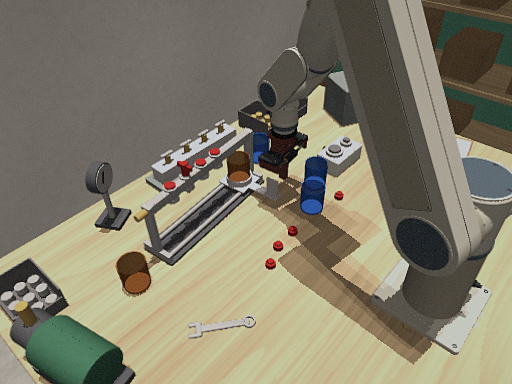

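View pics/wrist2.png

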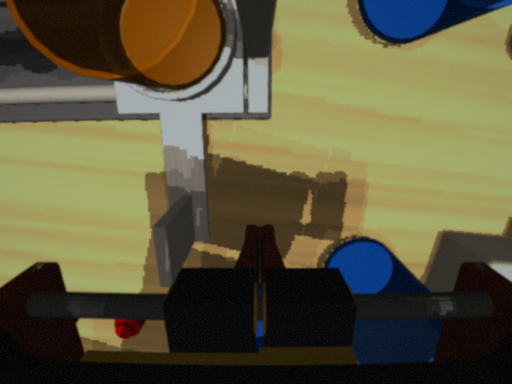

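View pics/top2.png

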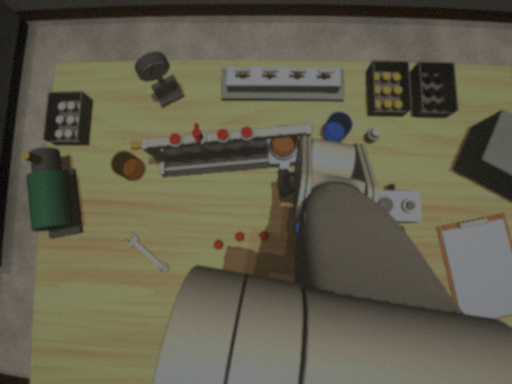

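```bash

python3 -m crank '[[[0,0.2,-1.3],[0,0,0],0],[[0,0.2,-1.3],[0,0,0],0],[[0,0,-0.6],[0,0,0],0],[[0,0,-0.6],[0,0,0],0],[[0,0,-0.6],[0,0,0],0]]'
python3 -m crank '[[[0,0,-0.8],[0,0,0],0],[[0,0,-1],[0,0,0],0],[[0,0,-1],[0,0,0],0],[[0,0,-1],[0,0,0],0],[[0,0,-1],[0,0,0],0]]'
python3 - <<'E'
from h import *
go(W((-130,50-17.5,62)))
snap('side','side3');snap('wrist','wrist3')
E
```

```text
t: 3.02
ee_pos: [531.8, -25.3, 62.7]
orientation: [1.132, 1.256, -1.132]
ft_force: [-0.7, -2.3, 0.9]
width: 0.5
t: 3.65
ee_pos: [526.9, 22.8, 62.7]
orientation: [1.133, 1.256, -1.132]
ft_force: [0.1, -2.5, 1.3]
width: 0.6
t 3.65 ee [526.9  22.8  62.7] F [ 0.1 -2.5  1.3] w 0.6
jaw deg -84.06 x [ 0.  0. -1.]
shift cm [  0.07  -0.25 -16.7 ]
```

View pics/side3.png

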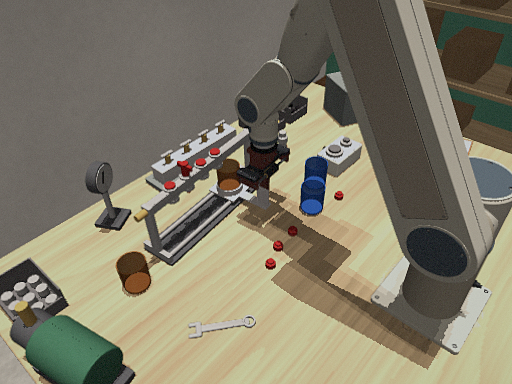

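View pics/wrist3.png

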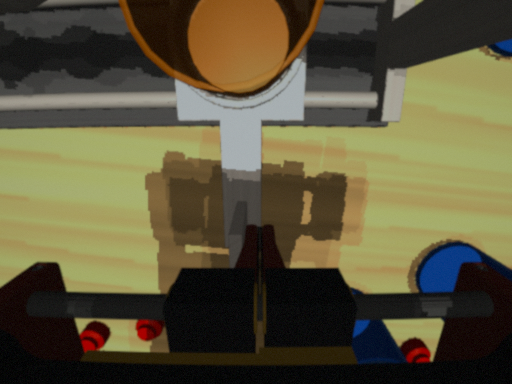

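```bash

python3 -m crank '[[[0,0,-1.2],[0,0,0],0],[[0,0,-1.2],[0,0,0],0],[[0,0,-1.2],[0,0,0],0],[[0,0,-1.2],[0,0,0],0],[[0,0,-1.2],[0,0,0],0]]'
python3 -m crank '[[[0,0,-1.2],[0,0,0],0],[[0,0,-1.2],[0,0,0],0],[[0,0,-1.2],[0,0,0],0],[[0,0,-1.2],[0,0,0],0],[[0,0,-1.2],[0,0,0],0]]'
python3 -m crank '[[[0,0,-0.8],[0,0,0],0],[[0,0,-0.6],[0,0,0],0],[[0,0,-0.4],[0,0,0],0],[[0,0,0],[0,0,0],0]]'
python3 - <<'E'
from h import *
go(W((-130,50-17.5,62)))
for n in('side','wrist','top'): snap(n,n+'4')
for fn in('top4','side4'):
    im=cv2.imread('pics/%s.png'%fn); im=im[110:260,110:310] if fn=='top4' else im[120:290,110:340]
    cv2.imwrite('pics/z_%s.png'%fn,cv2.resize(cv2.convertScaleAbs(im,alpha=1.4),None,fx=3.4,fy=3.4,interpolation=cv2.INTER_CUBIC))
E
```

```text
t: 4.38
ee_pos: [520.5, 82.6, 62.6]
orientation: [1.132, 1.257, -1.133]
ft_force: [1.4, -3.2, -0.7]
width: 0.3
t: 5.0
ee_pos: [514.4, 142.2, 62.7]
orientation: [1.133, 1.256, -1.133]
ft_force: [1.5, -2.9, -0.4]
width: 0.7
t: 5.5
ee_pos: [512.5, 159.7, 62.7]
orientation: [1.133, 1.257, -1.132]
ft_force: [-0.3, -0.5, 0.4]
width: 0.5
t 5.5 ee [512.5 159.7  62.7] F [-0.3 -0.5  0.4] w 0.5
jaw deg -84.07 x [-0.  0. -1.]
shift cm [ 0.07 -0.23 -2.94]
```

View pics/z_top4.png

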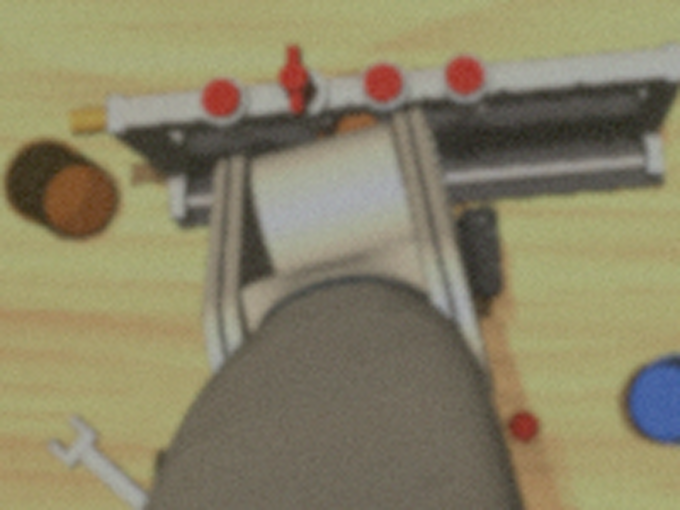

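View pics/z_side4.png

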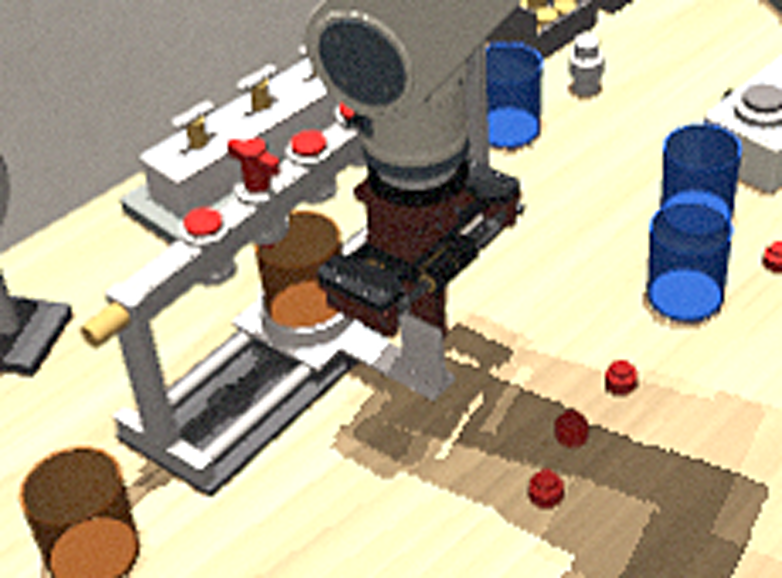

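View pics/wrist4.png

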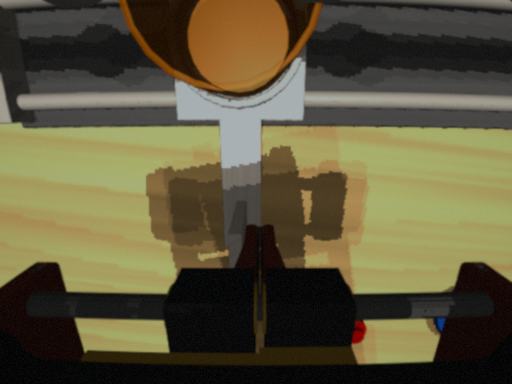

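```bash
python3 - <<'E'
from h import *
p=np.load('rail.npy');c,s=np.cos(p[2]),np.sin(p[2])
def rl(w): d=w-np.array([p[0],p[1],0]); return np.array([c*d[0]+s*d[1],-s*d[0]+c*d[1],w[2]]).round(1)
print('tcp',rl(get_obs()['ee_pos']))
f='wrist4'
for n,uv,z in [('armL',(220.5,150),30),('armR',(262,150),30),('plL',(177,112),30),('plR',(305,112),30),('footL',(188,38),34),('footR',(288.5,38),34),('footbot',(238,90),34),('rimL',(123,5),119),('rimR',(321,5),119)]:
    print(n,rl(atz(f,uv,z)))
# where would the foot & rim circle project for given carriage y
im=cv2.imread('pics/wrist4.png')
def circ(fn,im,y,z,r,col,k=1):
    a=np.linspace(0,6.283,60); q=proj(fn,[W((r*np.cos(t),y+r*np.sin(t),z)) for t in a])*k
    cv2.polylines(im,[np.round(q).astype(int)],True,col,1)
y=rl(get_obs()['ee_pos'])[1]+13
for dy,col in((0,(0,255,0)),):
    circ(f,im,y+dy,34,35,col);circ(f,im,y+dy,119,37,col)
cv2.imwrite('pics/ovw4.png',im)
E
```

```text
tcp [-127.6    2.7   62.7]
armL [-71.8  31.3  30. ]
armR [-71.8   0.8  30. ]
plL [-44.8  61.1  30. ]
plR [-44.9 -29.4  30. ]
footL [ 1.5 49.  34. ]
footR [  1.2 -16.   34. ]
footbot [-30.7  17.2  34. ]
rimL [ -8.   50.9 119. ]
rimR [ -8.6 -18.8 119. ]
```

View pics/ovw4.png

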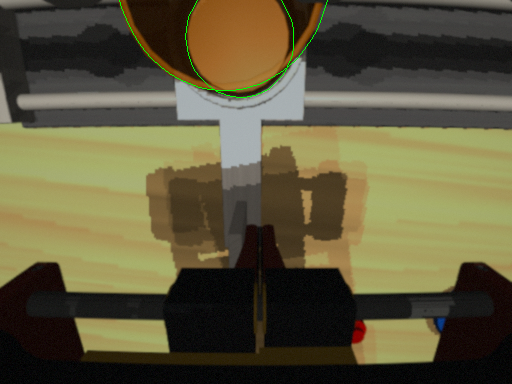

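```bash

python3 -m crank '[[[0,0,-0.6],[0,0,0],0],[[0,0,-0.8],[0,0,0],0],[[0,0,-0.8],[0,0,0],0],[[0,0,-0.5],[0,0,0],0],[[0,0,-0.3],[0,0,0],0]]'
python3 -m crank '[[[0,0,0],[0,0,0],0],[[0,0,1],[0,0,0],0],[[0,0,4],[0,0,0],0],[[0,0,4],[0,0,0],0],[[0,0,2],[0,0,0],0]]'
cat > m.py <<'E'
from h import *
import sys
k=sys.argv[1]
p=np.load('rail.npy');c,s=np.cos(p[2]),np.sin(p[2])
def rl(w): d=w-np.array([p[0],p[1],0]); return np.array([c*d[0]+s*d[1],-s*d[0]+c*d[1],w[2]]).round(1)
for n in('side','wrist','top'): snap(n,n+k)
print('tcp',rl(get_obs()['ee_pos']),get_obs()['t'])
im=cv2.imread('pics/side%s.png'%k)[110:270,110:310]
cv2.imwrite('pics/zs%s.png'%k,cv2.resize(cv2.convertScaleAbs(im,alpha=1.3),None,fx=3.75,fy=3.75,interpolation=cv2.INTER_CUBIC))
im=cv2.imread('pics/top%s.png'%k)[110:210,110:320]
cv2.imwrite('pics/zt%s.png'%k,cv2.resize(cv2.convertScaleAbs(im,alpha=1.4),None,fx=3.8,fy=3.8,interpolation=cv2.INTER_CUBIC))
E
python3 m.py 5
```

```text
t: 6.28
ee_pos: [509.4, 189.7, 62.7]
orientation: [1.132, 1.257, -1.132]
ft_force: [1.6, -2.2, 0.3]
width: 0.7
t: 6.9
ee_pos: [520.8, 77.5, 62.7]
orientation: [1.134, 1.256, -1.134]
ft_force: [-0.1, -0.8, -0.1]
width: 0.6
tcp [-127.5  -78.4   62.7] 7.05
```

View pics/zs5.png

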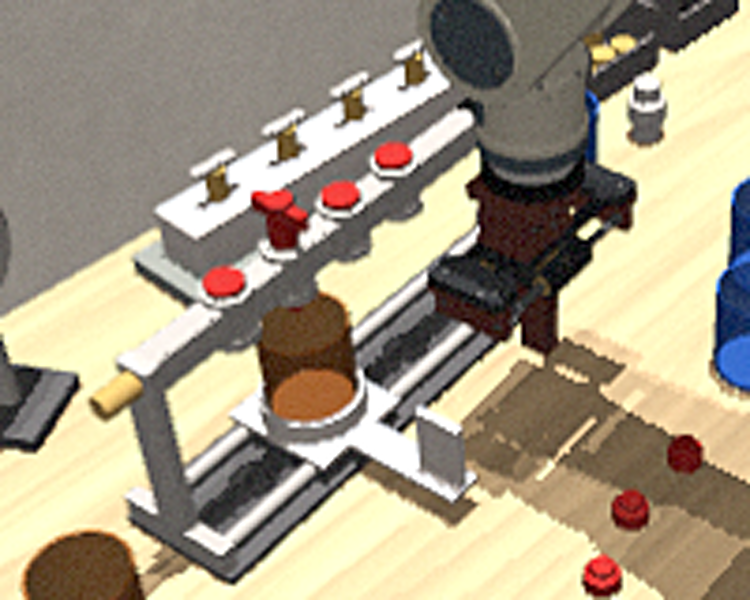

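View pics/zt5.png

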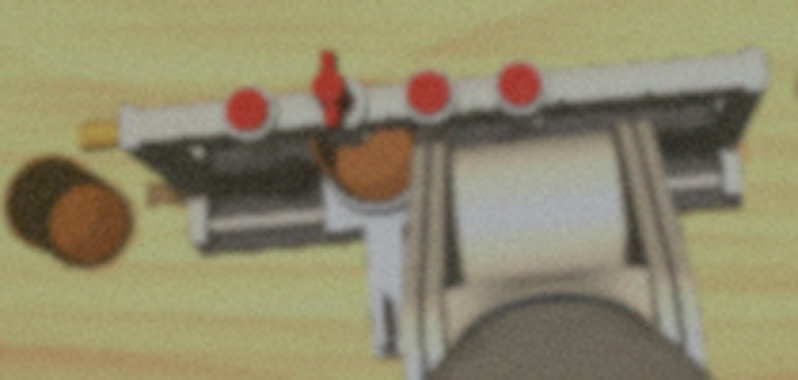

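View pics/wrist5.png

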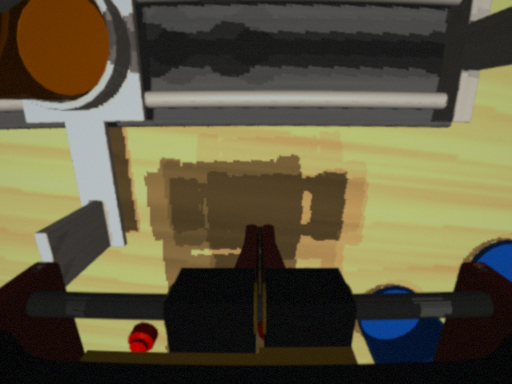

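```bash
cat > t.py <<'E'
from h import *
from scipy.optimize import least_squares
def fit(fn,obs,y0):
    f=lambda v:np.concatenate([proj(fn,[W((P[0],v[0]+P[1],P[2]))])[0]-np.array(u) for P,u in obs])
    r=least_squares(f,[y0]);print(fn,r.x.round(2),r.fun.reshape(-1,2).round(1).tolist())
def mk(k,o): return lambda x,y:(o[0]+(x+.5)/k-.5,o[1]+(y+.5)/k-.5)
E
python3 - <<'E'
from t import *
A=(-110,4,90);B=(-150,4,90);C=(-150,4,30);D=(-110,4,30)
# edge-refined crops
for fn,x0,y0 in(('side0',240,165),('side5',200,200)):
    im=cv2.imread('pics/%s.png'%fn)[y0:y0+50,x0:x0+60]
    cv2.imwrite('pics/c_%s.png'%fn,cv2.resize(im,None,fx=12,fy=12,interpolation=cv2.INTER_NEAREST))
E
```

```text
(no output)
```

View pics/c_side0.png

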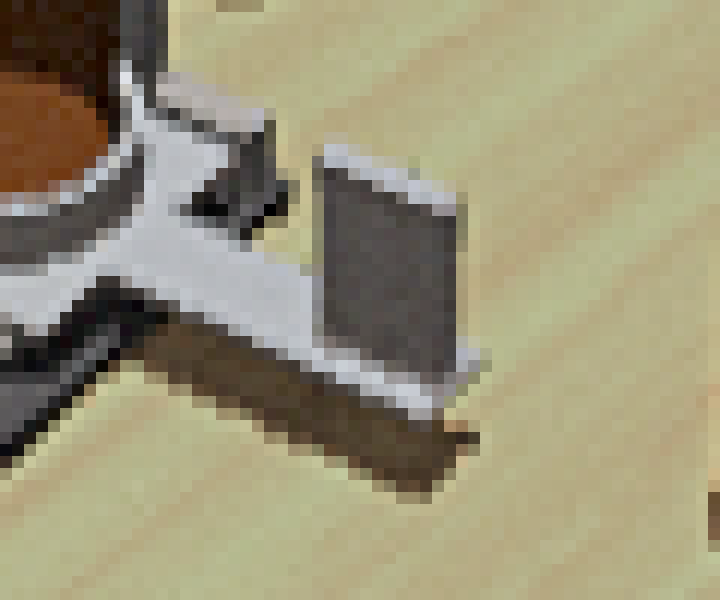

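View pics/c_side5.png

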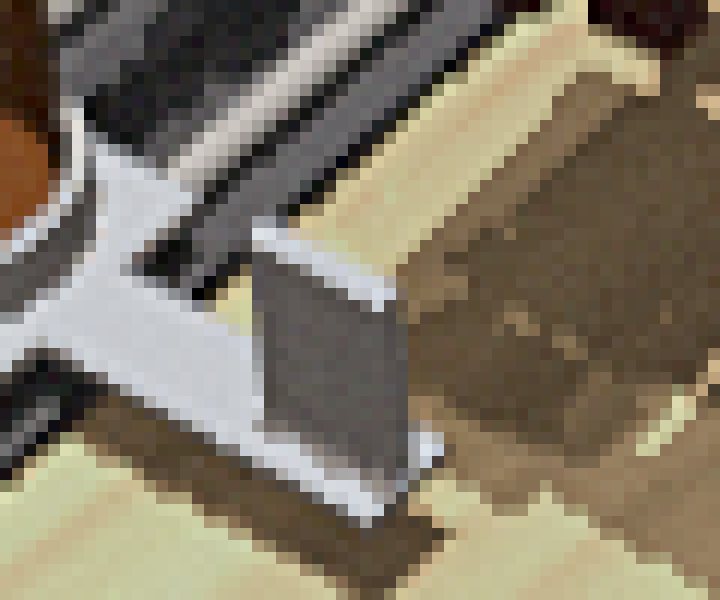

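```bash
python3 - <<'E'
from t import *
A=(-110,4,90);B=(-150,4,90);C=(-150,4,30);D=(-110,4,30)
m=lambda x,y:(x/12-.5+240,y/12-.5+165)
fit('side0',[(A,m(320,170)),(B,m(447,215)),(C,m(445,383)),(D,m(322,345))],-170)
m=lambda x,y:(x/12-.5+200,y/12-.5+200)
fit('side5',[(A,m(256,264)),(B,m(387,314)),(C,m(386,485)),(D,m(266,435))],50)
# wrist5: arm edges
p=np.load('rail.npy');c,s=np.cos(p[2]),np.sin(p[2])
def rl(w): d=w-np.array([p[0],p[1],0]); return np.array([c*d[0]+s*d[1],-s*d[0]+c*d[1],w[2]]).round(1)
for uv in((66,130),(106,130),(24,112),(144,112)): print(rl(atz('wrist5',uv,30)))
E
```

```text
side0 [-169.4] [[-0.4, -1.0], [-0.0, 0.0], [-0.0, 0.9], [-0.4, -0.8]]
side5 [49.68] [[-1.2, -1.7], [-0.6, 0.2], [0.8, 1.0], [-0.3, -0.9]]
[-56.1  61.   30. ]
[-56.6  30.5  30. ]
[-42.5  90.9  30. ]
[-44.5   0.8  30. ]
```

```bash
python3 - <<'E'
from t import *
for fn,x0,y0 in(('wrist1',160,90),('wrist2',100,70),('wrist5',0,70)):
    im=cv2.imread('pics/%s.png'%fn)[y0:y0+120,x0:x0+190]
    cv2.imwrite('pics/c_%s.png'%fn,cv2.resize(im,None,fx=4,fy=4,interpolation=cv2.INTER_NEAREST))
    # horizontal edge profile
    g=cv2.imread('pics/%s.png'%fn,0)
    row={'wrist1':130,'wrist2':135,'wrist5':135}[fn]
    print(fn,row,x0,g[row,{'wrist1':190,'wrist2':150,'wrist5':55}[fn]:][:85].tolist())
E
```

```text
wrist1 130 160 [151, 151, 151, 150, 150, 150, 151, 152, 142, 120, 101, 103, 118, 140, 161, 170, 170, 170, 170, 171, 170, 169, 172, 169, 171, 169, 171, 170, 170, 171, 171, 171, 170, 172, 171, 170, 168, 149, 98, 80, 118, 142, 147, 149, 148, 147, 149, 149, 150, 151, 151, 152, 154, 151, 152, 151, 153, 152, 153, 154, 154, 154, 155, 153, 154, 154, 154, 156, 153, 156, 156, 154, 156, 156, 155, 156, 155, 156, 155, 156, 154, 155, 154, 155, 157]
wrist2 135 100 [152, 153, 154, 153, 153, 155, 154, 155, 153, 155, 156, 161, 168, 171, 172, 171, 171, 171, 171, 172, 171, 171, 171, 171, 171, 172, 173, 171, 172, 172, 172, 172, 171, 171, 171, 171, 171, 171, 171, 171, 174, 172, 173, 172, 172, 172, 172, 171, 171, 173, 168, 146, 103, 68, 61, 60, 64, 68, 88, 122, 138, 150, 155, 155, 155, 156, 156, 157, 157, 157, 157, 155, 157, 156, 157, 157, 157, 156, 157, 158, 157, 157, 158, 156, 156]
wrist5 135 0 [175, 177, 175, 177, 175, 177, 176, 178, 176, 177, 175, 174, 177, 183, 183, 183, 185, 184, 185, 185, 185, 184, 186, 186, 184, 184, 185, 185, 184, 186, 186, 184, 184, 186, 186, 184, 185, 185, 185, 185, 187, 185, 186, 186, 185, 185, 185, 185, 184, 178, 150, 96, 65, 57, 60, 67, 67, 67, 67, 68, 67, 70, 67, 67, 68, 67, 67, 89, 126, 142, 154, 161, 169, 175, 177, 178, 180, 178, 178, 179, 179, 177, 179, 180, 179]
```

View pics/c_wrist2.png

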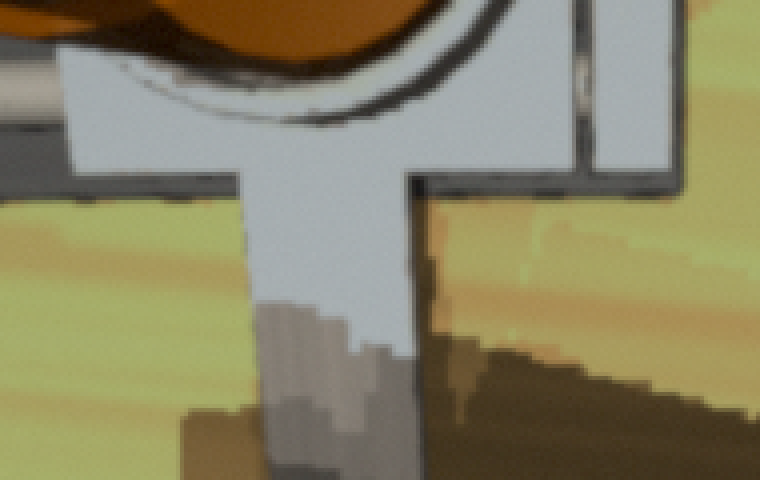

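View pics/c_wrist5.png

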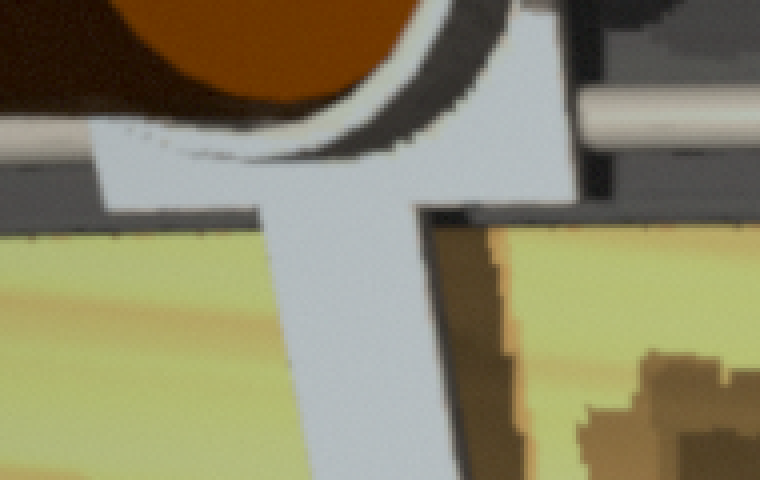

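View pics/c_wrist1.png

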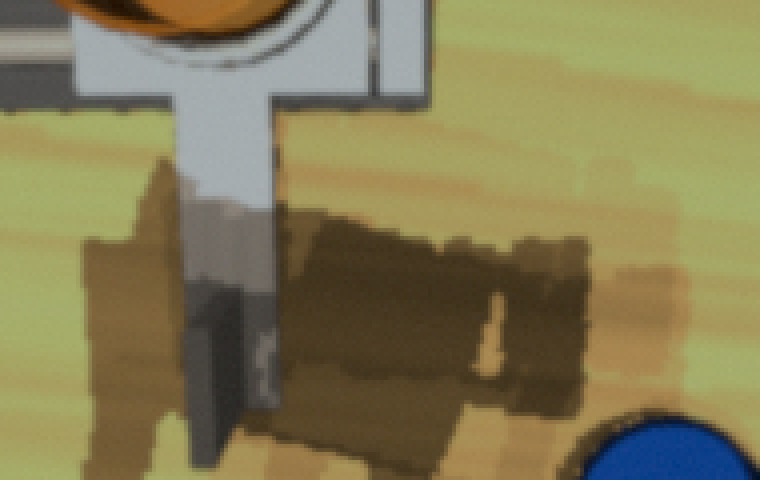

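```bash
python3 - <<'E'
from t import *
p=np.load('rail.npy');c,s=np.cos(p[2]),np.sin(p[2])
def rl(w): d=w-np.array([p[0],p[1],0]); return np.array([c*d[0]+s*d[1],-s*d[0]+c*d[1],w[2]]).round(1)
for f,a in dict(wrist1=[(203.5,130),(227.7,130)],wrist2=[(161.5,135),(201.7,135)],wrist4=[(220.5,150),(262,150)],wrist5=[(67.3,135),(105.5,135)]).items(): print(f,[rl(atz(f,u,30)) for u in a])
E
python3 - <<'E'
import cv2
im=cv2.imread('pics/side4.png')[200:250,200:260]
cv2.imwrite('pics/c_side4.png',cv2.resize(im,None,fx=12,fy=12,interpolation=cv2.INTER_NEAREST))
im=cv2.imread('pics/side5.png')[175:235,165:225]
cv2.imwrite('pics/c_side5b.png',cv2.resize(im,None,fx=10,fy=10,interpolation=cv2.INTER_NEAREST))
E
```

```text
wrist1 [array([ -70.4, -156.4,   30. ]), array([ -70.4, -186.6,   30. ])]
wrist2 [array([ -65.7, -157. ,   30. ]), array([ -65.8, -186.2,   30. ])]
wrist4 [array([-71.8,  31.3,  30. ]), array([-71.8,   0.8,  30. ])]
wrist5 [array([-59.8,  60.7,  30. ]), array([-60.2,  31.5,  30. ])]
```

View pics/c_side5b.png

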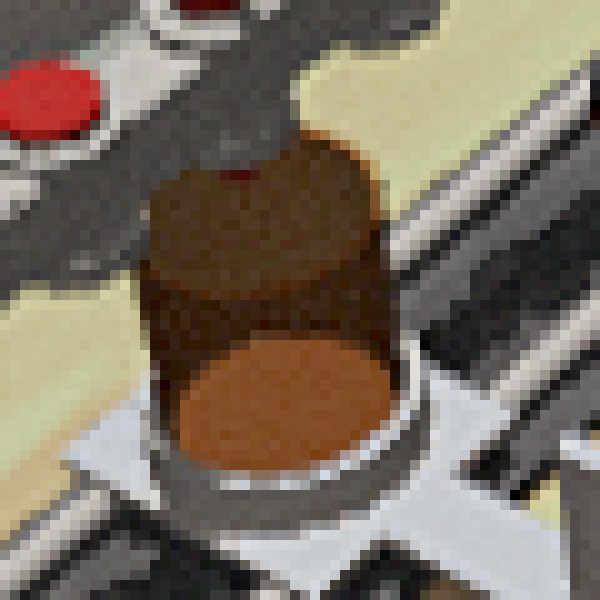

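```bash
python3 - <<'E'
from t import *
a=np.linspace(0,6.283,200)
def circ(fn,y,z,r): return proj(fn,[W((r*np.cos(t),y+r*np.sin(t),z)) for t in a])
for fn,ys in(('side0',(-171,-170,-169)),('side5',(46,48,50))):
  for y in ys:
    q=circ(fn,y,119,37);f=circ(fn,y,34,33)
    print(fn,y,'rim u',q[:,0].min().round(1),q[:,0].max().round(1),'v',q[:,1].max().round(1),'foot v max',f[:,1].max().round(1),f[:,0].min().round(1),f[:,0].max().round(1))
print('tip',proj('side5',[W((0,50,135))]))
m=lambda x,y:np.array((x/10-.5+165,y/10-.5+175))
print('meas rim',m(138,0),m(384,295),'foot',m(172,470),m(392,0))
# check caps in 'side5','top5','wrist' not needed
q=[circ('side5',y,119,37) for y in(48,)]
im=cv2.imread('pics/side5.png');k=4
im=cv2.resize(im[120:270,120:310],None,fx=k,fy=k,interpolation=cv2.INTER_CUBIC)
def dl(y,z,r,col): cv2.polylines(im,[np.round((circ('side5',y,z,r)-[120,120]+.5)*k).astype(int)],True,col,1)
for yy,col in((46,(255,255,0)),(50,(0,255,0))):
    dl(yy,119,37,col); dl(yy,54,41,col)
for yc in(-10,110): dl(yc,203,14,(255,255,0))
cv2.imwrite('pics/ov5.png',im)
E
```

```text
side0 -171 rim u 226.0 249.8 v 164.2 foot v max 184.5 229.1 249.4
side0 -170 rim u 225.8 249.6 v 164.3 foot v max 184.7 228.9 249.2
side0 -169 rim u 225.6 249.4 v 164.5 foot v max 184.9 228.7 249.0
side5 46 rim u 177.1 203.7 v 204.1 foot v max 224.8 182.7 205.3
side5 48 rim u 176.6 203.2 v 204.5 foot v max 225.2 182.2 204.9
side5 50 rim u 176.1 202.7 v 204.9 foot v max 225.6 181.7 204.4
tip [[188.69617478 191.58203521]]
meas rim [178.3 174.5] [202.9 204. ] foot [181.7 221.5] [203.7 174.5]
```

View pics/ov5.png

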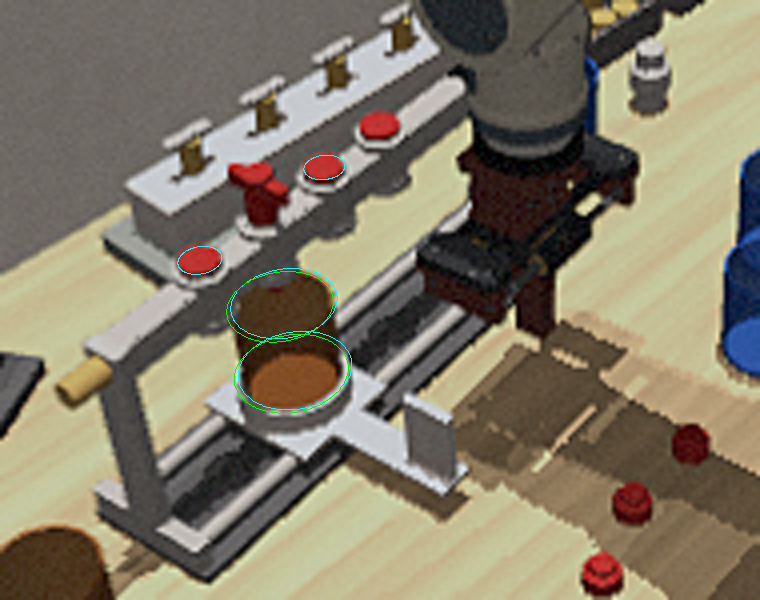

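```bash

python3 -m crank '[[[0,0,-4],[0,0,0],0],[[0,0,-4],[0,0,0],0],[[0,0,-1.5],[0,0,0],0],[[0,0,-0.8],[0,0,0],0],[[0,0,-0.4],[0,0,0],0]]'
python3 -m crank '[[[0,0,-0.2],[0,0,0],0],[[0,0,-0.2],[0,0,0],0],[[0,0,-0.15],[0,0,0],0],[[0,0,-0.1],[0,0,0],0],[[0,0,0],[0,0,0],0]]'
python3 - <<'E'
from t import *
p=np.load('rail.npy');c,s=np.cos(p[2]),np.sin(p[2])
def rl(w): d=w-np.array([p[0],p[1],0]); return np.array([c*d[0]+s*d[1],-s*d[0]+c*d[1],w[2]]).round(1)
o=get_obs();print(rl(o['ee_pos']),o['ft_force'])
snap('wrist','wrist6')
g=cv2.imread('pics/wrist6.png',0);print(g[150,210:275].tolist())
E
```

```text
t: 7.68
ee_pos: [509.7, 186.2, 62.6]
orientation: [1.132, 1.257, -1.133]
ft_force: [0.2, -0.7, 0.6]
width: 0.6
t: 8.3
ee_pos: [509.2, 192.5, 62.6]
orientation: [1.133, 1.256, -1.133]
ft_force: [0.6, -1.9, -0.6]
width: 0.2
[-127.6   36.1   62.6] [ 0.57022914 -1.9174213  -0.55570026]
[148, 152, 152, 152, 149, 146, 149, 146, 146, 147, 150, 158, 170, 175, 173, 173, 174, 174, 173, 173, 174, 174, 174, 173, 174, 172, 174, 174, 175, 174, 175, 172, 173, 173, 174, 176, 173, 175, 174, 174, 173, 173, 174, 175, 174, 174, 173, 173, 173, 173, 166, 146, 137, 144, 136, 104, 92, 91, 89, 90, 87, 89, 88, 89, 88]
```

View pics/wrist6.png

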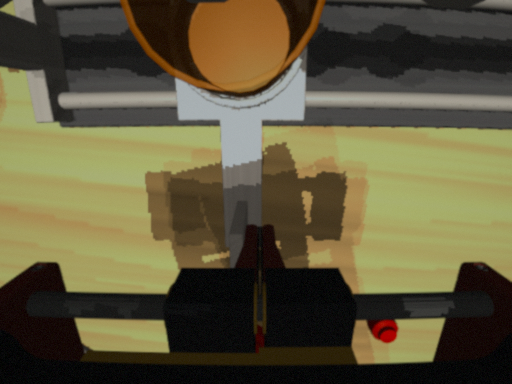

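```bash

python3 -m crank '[[[0,0,1],[0,0,0],0],[[0,0,3],[0,0,0],0],[[-5,-2,0],[0,0,0],0],[[-5,-2,0],[0,0,0],0],[[-5,-2,-3],[0,0,0],0]]'
python3 -m crank '[[[-3,-2,-2.5],[0,0,0],0],[[0,0,0],[0,0,0],0]]'
python3 m.py 7
```

```text
t: 8.98
ee_pos: [449.8, 175.2, 213.9]
orientation: [1.134, 1.256, -1.135]
ft_force: [0.5, 0.4, 0.1]
width: 0.6
t: 9.22
ee_pos: [428.3, 200.5, 245.0]
orientation: [1.135, 1.255, -1.127]
ft_force: [0.0, 0.1, 0.5]
width: 0.6
tcp [-207.9   50.4  241.7] 9.375
```

View pics/wrist7.png

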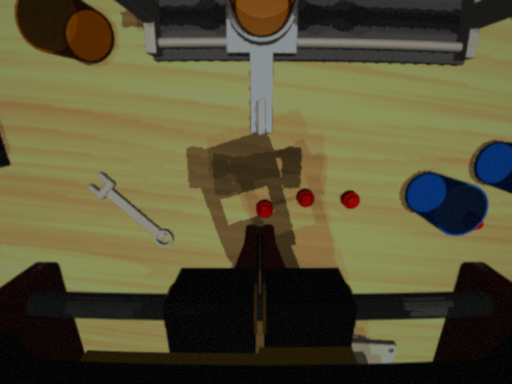

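View pics/zs7.png

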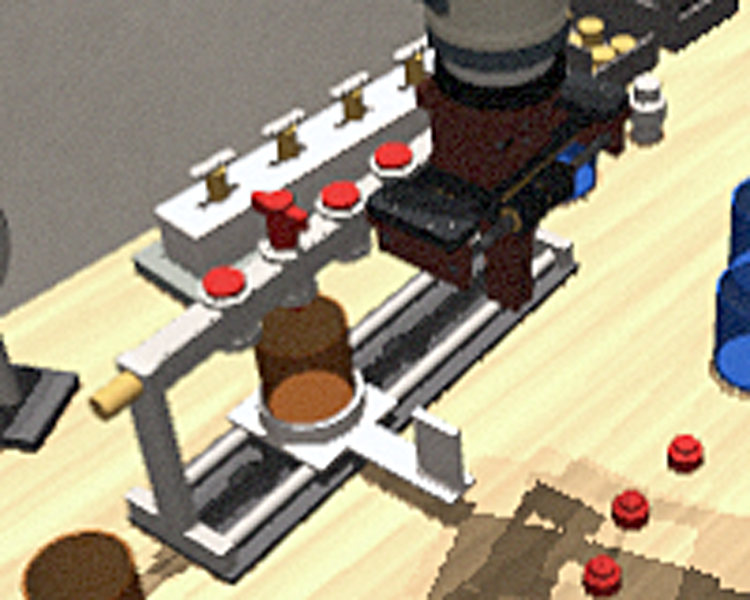

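```bash

python3 -m crank '[[[0,-4,0],[0,0,0],0],[[0,-4,0],[0,0,0],0],[[0,0,0],[0,0,0],0]]'
python3 m.py 8
python3 - <<'E'
import cv2
im=cv2.imread('pics/wrist8.png')[0:150,120:500]
cv2.imwrite('pics/c_w8.png',cv2.resize(cv2.convertScaleAbs(im,alpha=1.3),None,fx=2.1,fy=2.1,interpolation=cv2.INTER_CUBIC))
E
```

```text
t: 9.75
ee_pos: [346.2, 189.6, 241.0]
orientation: [1.13, 1.258, -1.136]
ft_force: [0.1, 0.3, 0.5]
width: 0.4
tcp [-286.6   50.8  242.3] 9.9
```

View pics/wrist8.png

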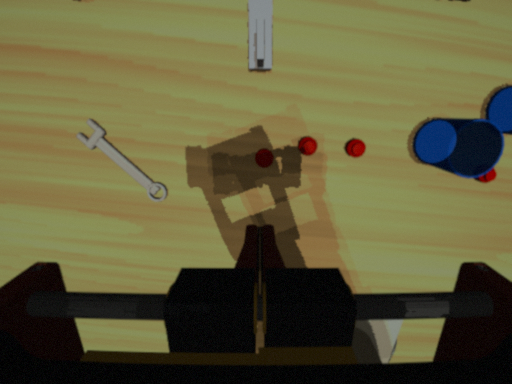

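View pics/c_w8.png

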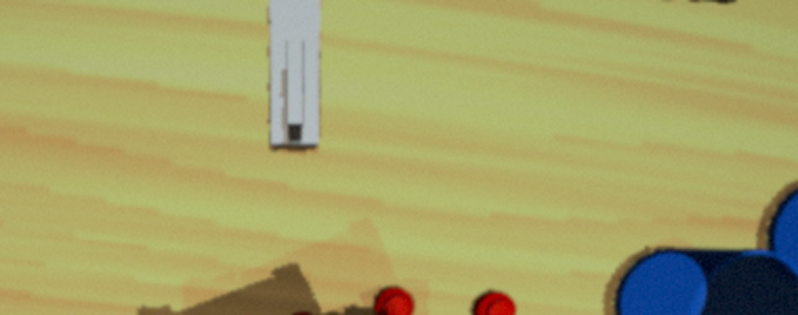

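View pics/zt8.png

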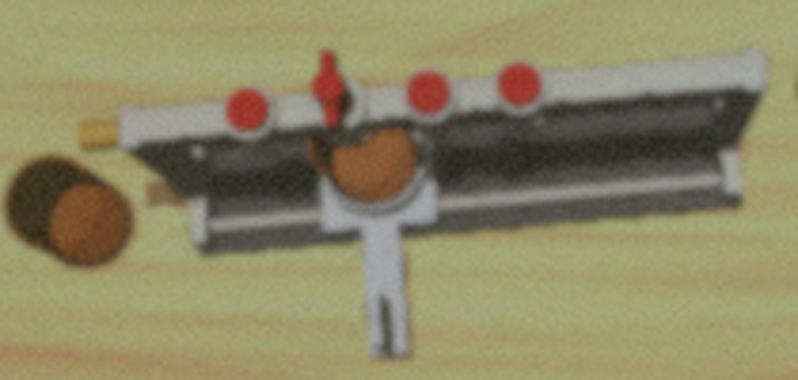

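```bash
python3 - <<'E'
from t import *
p=np.load('rail.npy');c,s=np.cos(p[2]),np.sin(p[2])
def rl(w): d=w-np.array([p[0],p[1],0]); return np.array([c*d[0]+s*d[1],-s*d[0]+c*d[1],w[2]])
# rectify plane z=30 into rail coords for each, find arm edges
def prof(fn,ys,xs):
    g=cv2.imread('pics/%s.png'%fn)[:,:,0].astype(np.float32)   # blue: separates grey arm from wood
    P=[W((x,y,30)) for x in xs for y in ys]; q=proj(fn,P).astype(np.float32)
    v=cv2.remap(g,q[:,0].reshape(len(xs),-1),q[:,1].reshape(len(xs),-1),cv2.INTER_LINEAR)
    return v.mean(0)
def edges(fn,yc,xs):
    ys=np.arange(yc-30,yc+30,.25); v=prof(fn,ys,xs); d=np.gradient(cv2.GaussianBlur(v.reshape(1,-1),(0,0),4)[0])
    a,b=ys[d.argmax()],ys[d.argmin()]; print(fn,'arm',a,b,'centre',(a+b)/2)
X=np.arange(-95,-70,1.)
edges('top0',-170,X);edges('top8',50,X);edges('top7',50,X)
edges('wrist1',-170,np.arange(-75,-65,1.));edges('wrist2',-170,np.arange(-75,-65,1.))
edges('wrist4',17,np.arange(-75,-65,1.));edges('wrist6',50,np.arange(-75,-65,1.));edges('wrist7',50,X);edges('wrist8',50,np.arange(-135,-120,1.))
im=cv2.imread('pics/wrist7.png')
for n,x in(('L',130),('R',440)):
    cv2.imwrite('pics/c7%s.png'%n,cv2.resize(im[0:75,x:x+75],None,fx=8,fy=8,interpolation=cv2.INTER_NEAREST))
for z in(0,12,20,25): print(z,proj('wrist7',[W((-55,200,z)),W((-55,-235,z))]).round(1).tolist())
E
```

```text
top0 arm -185.5 -156.0 centre -170.75
top8 arm 35.5 65.0 centre 50.25
top7 arm 35.5 65.25 centre 50.375
wrist1 arm -186.5 -156.5 centre -171.5
wrist2 arm -186.5 -156.75 centre -171.625
wrist4 arm 2.0 31.25 centre 16.625
wrist6 arm 34.5 64.0 centre 49.25
wrist7 arm 34.25 63.75 centre 49.0
wrist8 arm 34.75 63.75 centre 49.25
0 [[154.2, 61.3], [458.1, 65.0]]
12 [[150.9, 59.8], [464.1, 63.6]]
20 [[148.5, 58.7], [468.2, 62.7]]
25 [[147.0, 57.9], [470.9, 62.1]]
```

View pics/c7L.png

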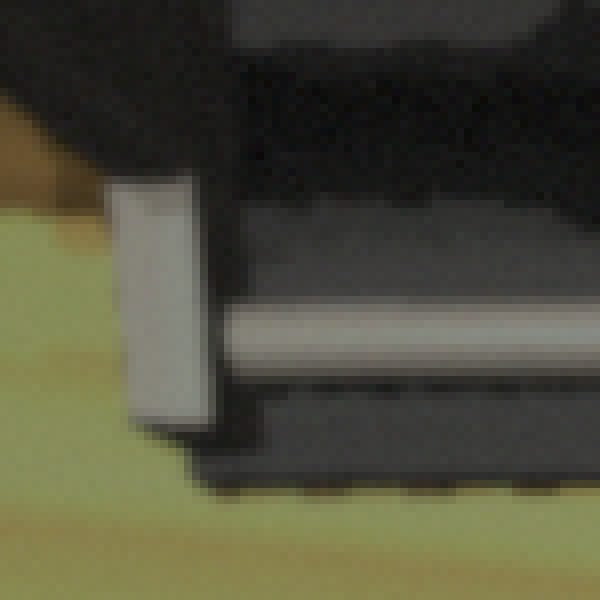

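View pics/c7R.png

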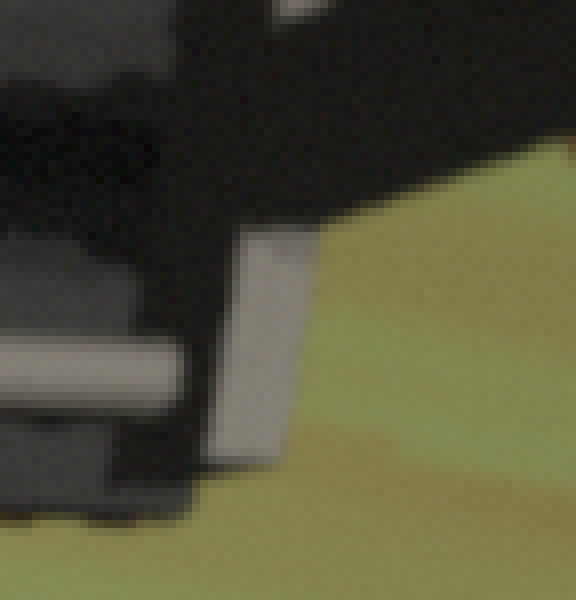

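```bash
python3 - <<'E'
from t import *
p=np.load('rail.npy');c,s=np.cos(p[2]),np.sin(p[2])
def rl(w): d=w-np.array([p[0],p[1],0]); return np.array([c*d[0]+s*d[1],-s*d[0]+c*d[1],w[2]]).round(1)
T=mk(3.8,(110,110))
for z in (6,12):
  for f,n,uv in[('wrist7','L',(155.2,60.5)),('wrist7','R',(463.5,64.3)),('wrist2','R',(270.5,117.5)),('top0','L',T(205,252)),('top0','R',T(740,206)),('top8','L',T(205,252)),('top8','R',T(740,206))]:
    print(z,f,n,rl(atz(f,uv,z)))
for f,x,y in(('wrist2',225,70),('wrist5',430,80),('top0',150,150),('top0',280,140)):
    cv2.imwrite('pics/d_%s_%d.png'%(f,x),cv2.resize(cv2.imread('pics/%s.png'%f)[y:y+50,x:x+60],None,fx=8,fy=8,interpolation=cv2.INTER_CUBIC))
a=[cv2.imread('pics/d_%s.png'%n) for n in('wrist2_225','wrist5_430','top0_150','top0_280')]
cv2.imwrite('pics/d.png',cv2.resize(np.vstack([np.hstack(a[:2]),np.hstack(a[2:])]),(720,600)))
E
```

```text
6 wrist7 L [-55.  196.2   6. ]
6 wrist7 R [ -54.9 -238.7    6. ]
6 wrist2 R [ -54.3 -236.5    6. ]
6 top0 L [-53.8 195.3   6. ]
6 top0 R [ -55.4 -232.7    6. ]
6 top8 L [-53.8 195.3   6. ]
6 top8 R [ -55.4 -232.7    6. ]
12 wrist7 L [-56.  194.1  12. ]
12 wrist7 R [ -55.9 -234.3   12. ]
12 wrist2 R [ -54.2 -236.3   12. ]
12 top0 L [-55.  193.7  12. ]
12 top0 R [ -56.6 -231.8   12. ]
12 top8 L [-55.  193.7  12. ]
12 top8 R [ -56.6 -231.8   12. ]
```

View pics/d.png

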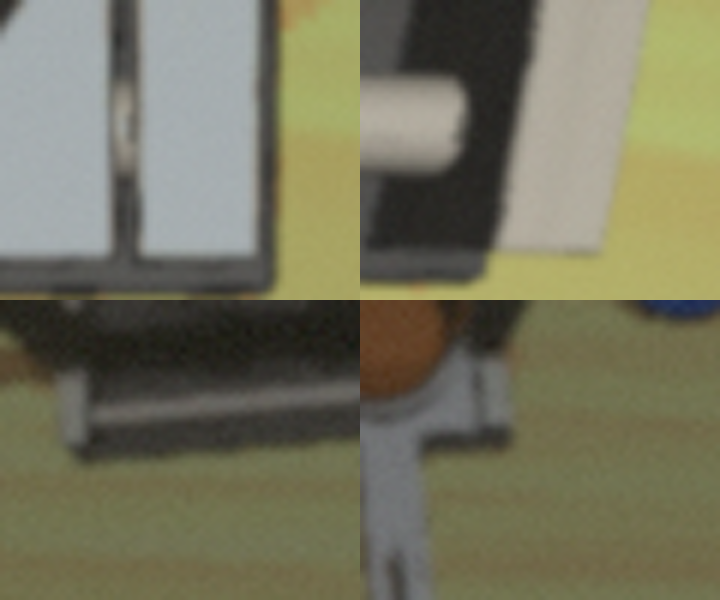

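```bash
python3 -c "
from h import *
go([482,-353.4,120])"
```

```text
t 9.9 ee [349.5 190.9 242.3] F [-0.4 -0.6 -0.2] w 0.4
jaw deg -84.1 x [-0. -0. -1.]
shift cm [12.24  7.59 55.5 ]
```

```bash

python3 -m crank '[[[0,1.9,4.5],[0,0,0],0],[[0,1.9,4.5],[0,0,0],0],[[0,1.9,4.5],[0,0,0],0],[[0,1.9,4.5],[0,0,0],0],[[0,0,5],[0,0,0],0]]'
python3 -m crank '[[[0,0,5],[0,0,0],0],[[0,0,5],[0,0,0],0],[[1,0,5],[0,0,0],0],[[2,0,5],[0,0,0],0],[[3,0,5],[0,0,0],0]]'
python3 -m crank '[[[2,0,5],[0,0,0],0],[[1,0,2.5],[0,0,0],0],[[0,0,0],[0,0,0],0]]'
python3 - <<'E'
from h import *
go([482,-353.4,90])
for n in('side','wrist','top'): snap(n,n+'9')
E
```

```text
t: 10.52
ee_pos: [450.3, -32.2, 242.4]
orientation: [1.133, 1.255, -1.132]
ft_force: [0.3, 0.3, -0.5]
width: 0.3
t: 11.15
ee_pos: [474.9, -281.9, 182.0]
orientation: [1.133, 1.254, -1.133]
ft_force: [0.7, 0.1, 0.8]
width: 0.9
t: 11.52
ee_pos: [481.2, -354.6, 151.3]
orientation: [1.135, 1.257, -1.135]
ft_force: [-0.1, 0.8, -0.4]
width: 0.8
t 11.53 ee [ 481.2 -354.6  151.3] F [-0.1  0.8 -0.4] w 0.8
jaw deg -84.2 x [-0.001  0.001 -1.   ]
shift cm [ 6.13  0.1  -0.1 ]
```

View pics/wrist9.png

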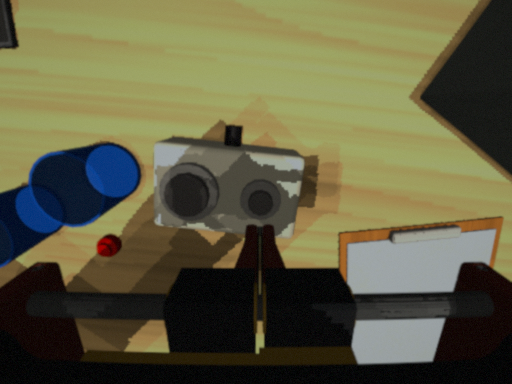

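View pics/side9.png

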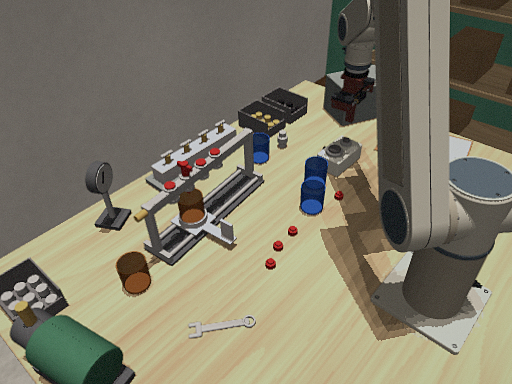

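```bash
python3 - <<'E'
from h import *
for z in(74,76,78): print(atz('wrist9',(260.5,200),z).round(1),atz('wrist9',(188,193),z).round(1))
T2=lambda x,y:('top0',(200+(x+.5)/3.2-.5,170+(y+.5)/3.2-.5))
S=lambda x,y:('side0',(110+(x+.5)/3-.5,110+(y+.5)/3-.5))
print(tri([T2(673,113),S(709,90),('wrist1',(478,247)),('wrist9',(260.5,200))]))
E
python3 -m crank '[[[3,0,0],[0,0,0],0],[[2.5,0,0],[0,0,0],0],[[0,0,0],[0,0,0],0]]'
python3 -c "
from h import *
go([482,-353.4,70]);snap('wrist','wrist10')"
```

```text
[ 483.2 -354.4   74. ] [ 483.1 -285.1   74. ]
[ 483.9 -354.3   76. ] [ 483.8 -285.6   76. ]
[ 484.5 -354.3   78. ] [ 484.5 -286.1   78. ]
(array([ 482.60674944, -354.13475913,   75.43654023]), [array([ 0.2, -0.5]), array([ 0.2, -0. ]), array([-0.9, -0.5]), array([-0.4,  1. ])])
t: 12.05
ee_pos: [480.8, -351.2, 97.0]
orientation: [1.132, 1.26, -1.132]
ft_force: [-0.4, 0.3, 0.5]
width: 0.6
t 12.05 ee [ 480.8 -351.2   97. ] F [-0.4  0.3  0.5] w 0.6
jaw deg -83.98 x [-0.002  0.002 -1.   ]
shift cm [2.7  0.1  0.24]
```

View pics/wrist10.png

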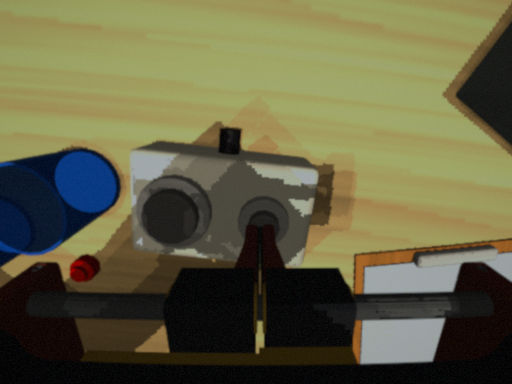

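```bash

python3 -m crank '[[[1,0.15,0.1],[0,0,0],0],[[0.5,0,0],[0,0,0],0],[[0.3,0,0],[0,0,0],0],[[0.2,0,0],[0,0,0],0],[[0,0,0],[0,0,0],0]]'
python3 -c "
from h import *
go([482,-353.8,70])"
```

```text
t: 12.72
ee_pos: [483.4, -354.1, 78.0]
orientation: [1.133, 1.256, -1.132]
ft_force: [0.8, 1.4, 4.4]
width: 0.6
t 12.72 ee [ 483.4 -354.1   78. ] F [0.8 1.4 4.4] w 0.6
jaw deg -84.08 x [ 0.001 -0.    -1.   ]
shift cm [ 0.8  -0.13 -0.04]
```

```bash

python3 -m crank '[[[0.1,0,0],[0,0,0],0],[[0.1,0,0],[0,0,0],0],[[0,0,0],[0,0,0],0]]'
python3 -m crank '[[[0.1,0,0],[0,0,0],0],[[0.1,0,0],[0,0,0],0],[[0,0,0],[0,0,0],0]]'
python3 -c "
from h import *
go([482,-353.8,70])"
```

```text
t: 13.1
ee_pos: [483.4, -354.1, 76.3]
orientation: [1.133, 1.256, -1.132]
ft_force: [1.1, 3.0, 8.8]
width: 0.5
t: 13.48
ee_pos: [483.5, -354.1, 76.0]
orientation: [1.133, 1.255, -1.132]
ft_force: [-3.2, 6.0, 24.2]
width: 0.5
t 13.47 ee [ 483.5 -354.1   76. ] F [-3.2  6.  24.2] w 0.5
jaw deg -84.06 x [ 0.001 -0.001 -1.   ]
shift cm [ 0.6  -0.14 -0.05]
```

```bash
python3 - <<'E'
from h import *
go([0,0,0])
snap('wrist','w11');snap('side','s11')
a=cv2.imread('pics/w11.png')[120:290,110:340];cv2.imwrite('pics/w11z.png',cv2.resize(cv2.convertScaleAbs(a,alpha=1.8),None,fx=3.4,fy=3.4,interpolation=cv2.INTER_CUBIC))
b=cv2.imread('pics/s11.png')[80:200,270:400];cv2.imwrite('pics/s11z.png',cv2.resize(cv2.convertScaleAbs(b,alpha=1.5),None,fx=5,fy=5,interpolation=cv2.INTER_CUBIC))
b=cv2.imread('pics/side0.png')[120:190,310:370];cv2.imwrite('pics/s0z.png',cv2.resize(b,None,fx=8,fy=8,interpolation=cv2.INTER_CUBIC))
E
```

```text
t 13.47 ee [ 483.5 -354.1   76. ] F [-3.2  6.  24.2] w 0.5
jaw deg -84.06 x [ 0.001 -0.001 -1.   ]
shift cm [  7.53 -44.43 -40.23]
```

View pics/w11z.png

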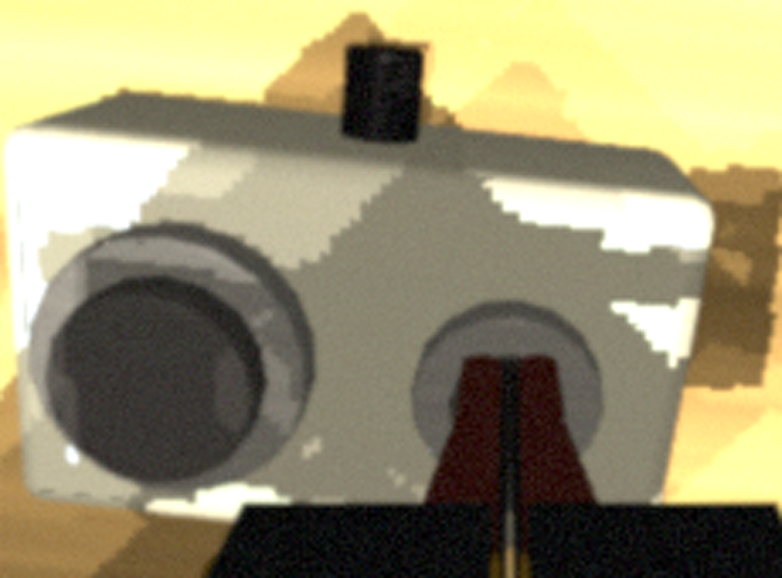

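View pics/s11z.png

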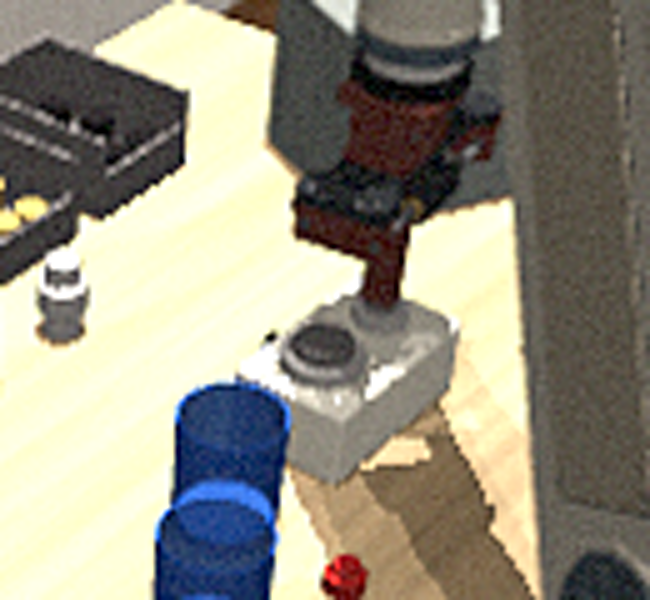

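View pics/s0z.png

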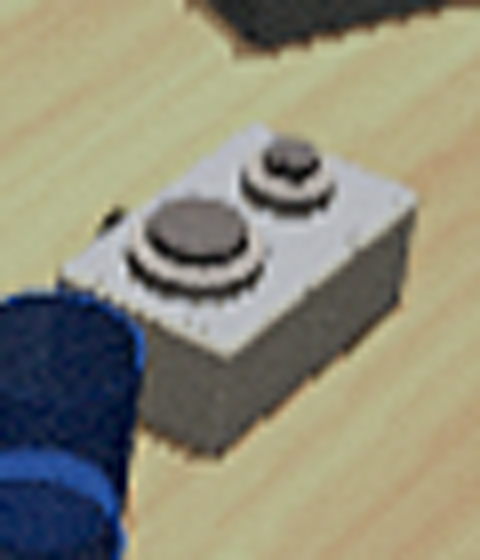

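```bash

for i in 1 2 3 4 5 6; do python3 -m crank '[[[-0.2,0,0],[0,0,0],0],[[0,0,0],[0,0,0],0]]' | grep -E "ee_pos|force"; done
```

```text
ee_pos: [483.4, -354.1, 76.3]
ft_force: [0.6, 2.3, 8.7]
ee_pos: [483.3, -354.1, 77.9]
ft_force: [1.9, 2.1, 4.0]
ee_pos: [483.1, -354.1, 79.7]
ft_force: [2.2, 1.0, 2.6]
ee_pos: [482.8, -354.1, 81.6]
ft_force: [2.1, 0.7, 1.6]
ee_pos: [482.4, -353.7, 83.4]
ft_force: [-0.1, 0.2, -0.3]
ee_pos: [482.9, -353.9, 85.7]
ft_force: [-0.2, -0.1, -0.6]
```

```bash

python3 -m crank '[[[-3,0,0],[0,0,0],0],[[-5,0,0],[0,0,0],0],[[-5,0,0],[0,0,0],0],[[0,0,0],[0,0,0],0]]'
python3 m.py 12
python3 - <<'E'
from t import *
ys=np.arange(20,80,.25)
P=[W((x,y,30)) for x in np.arange(-95,-70,1.) for y in ys]; q=proj('top12',P).astype(np.float32)
g=cv2.imread('pics/top12.png')[:,:,0].astype(np.float32)
v=cv2.remap(g,q[:,0].reshape(25,-1),q[:,1].reshape(25,-1),cv2.INTER_LINEAR).mean(0)
d=np.gradient(cv2.GaussianBlur(v.reshape(1,-1),(0,0),4)[0]);print((ys[d.argmax()]+ys[d.argmin()])/2)
E
```

```text
t: 15.58
ee_pos: [485.1, -355.6, 220.1]
orientation: [1.132, 1.248, -1.131]
ft_force: [-0.6, -0.0, 0.0]
width: 0.5
tcp [-210.  -504.3  214.8] 15.725
50.375
```

View pics/side12.png

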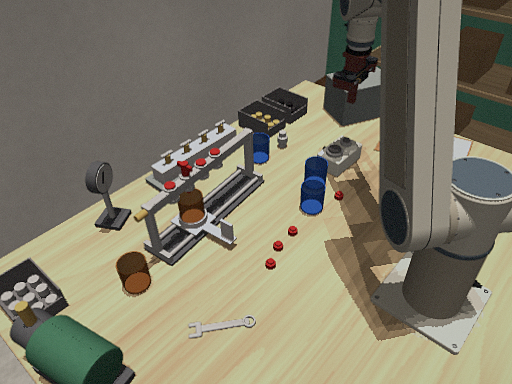

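View pics/top12.png

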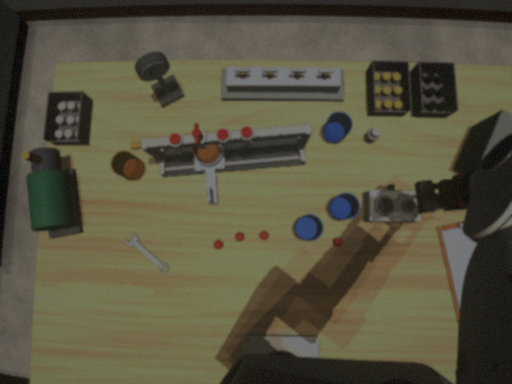

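The cup is under the winged nozzle at about (207,150) in the top view. The caps, wrench, spare cup, coupler and blue cups are all where they started, and the arm is clear of everything.

```bash
python3 -c "
from workcell import *
print(close_job())"
```

```text
the job is handed in; nothing more can be done
None
```

I pushed the carriage by its tab with closed fingertips until the amber cup stood under the winged nozzle, which is at rail y = 50 mm. Then I pressed start fully, released it, raised the arm clear and handed the job in at about 15.7 s.

- **Cup position:** the last top-camera check put the carriage at y ≈ 50.4 mm. The top and wrist cameras both gave about 221 mm of travel from the parked position, which puts it at 50.7–51 mm. A check against the base plate's corners in one wrist picture disagreed by about 2–3 mm. I discounted it because those corners are rounded. The side camera could only place the cup to within a few millimetres, so it did not settle this. I did not get a picture showing the cup and nozzle clearly together from straight in front.
- **Start button:** force fell steadily with height on release, from a hard stop at about 76.3 mm to zero at about 82–83 mm. That matches the 6 mm travel and means the press was full and the button came back up. The cameras had put the button's top at only about 76 mm, so that height was about 6 mm low. The vertical force peaked at about 24 N, above the 5 N needed.
- **Everything else:** I did not touch stop. In the last pictures the loose items stood where they began and the tool felt no force.

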